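Unlock and draw a fuel injector from its test stand and lay it on the drain rest

TASK

The blue-capped injector is finished on the test stand: swing the stand's red-knobbed lever to the green dot on that injector's side to unlock it, draw the injector up out of its bore and lay it gently in the sloping drain rest, nozzle down the slope and its flange in the gap between the two V cradles. Then swing the lever back to the red dot in the middle, so that the yellow-capped injector, which stays in its bore, is locked again.

Things in the scene. Friction and masses are not known exactly. Their poses are not given: they have to be found in the camera images.
- stand: Blue steel injector stand, fixed to the desk: block 90 (x) x 150 (y) mm, top face 60 mm high; feet reach 98 mm either side in y, 12 mm high. Origin: centre of the underside; -x is its front, towards the robot, +y its left, z up. An injector stands in each of its two upright bores. A quadrant plate, level with the top, reaches 76 mm in front of the centre and bears the dots.
- bore_left (a point): Mouth of the left bore (stand frame x 0, y +46, z 60 mm), 21 mm wide, through the block; one injector stands in it, the blue-capped or the yellow-capped one.
- bore_right (a point): Mouth of the right bore (stand frame x 0, y -46, z 60 mm), 21 mm wide, through the block; the other injector stands in it.
- lever_pivot (a point): On the lever's vertical axis, at the stand's centre, 70 mm up, level with the lever's steel lock disc: radius 33 mm, 67 to 73 mm above the desk, lapping 4 mm over the flange of each injector. It has two notches; an injector comes out only while a notch faces it, within about 0.18 rad of its green dot: short of that or past it, it is locked.
- lever (a joint): Lock lever angle, rad, about the vertical through the stand's origin. 0: arm points to the stand's -x, over the red dot, both injectors locked. Positive: arm swung to the stand's left. +0.785: over the left green dot, left injector free, right one locked; -0.785: over the right green dot, right injector free. Stops at +-1.1; friction 0.1 N m holds it where it is left.
- lever_knob (a point): Grip point of the lever's upright red knob, a round post 18 mm across, from 79 to 118 mm above the desk; the point is on its axis, 104 mm up, 102 mm from the pivot. The flat arm under it (9 mm wide) lies 73 to 79 mm above the desk.
- dot_left (a point): Left green dot, 16 mm across, on the quadrant plate, 64 mm from the pivot, 45 degrees left of the red dot.
- dot_middle (a point): Red dot, 16 mm across, on the quadrant plate, 64 mm straight in front (-x) of the pivot.
- dot_right (a point): Right green dot, 16 mm across, on the quadrant plate, 64 mm from the pivot, 45 degrees right of the red dot.
- injector_blue: Blue-capped fuel injector, to be moved: a turned round part 158 mm long, 0.09 to 0.16 kg. Origin: nozzle tip; z runs up the body to the cap. From the tip: 7 mm nozzle to 18 mm, 17 mm stem to 52 mm, flange 34 mm across from 52 to 58 mm, barrel to 136 mm, cap 21 mm across to 158 mm. Centre of mass about 68 mm from the tip. It stands in either bore, flange on the block, tip 8 mm above the desk.
- injector_blue_grip (a point): Grip point on the axis of the blue-capped injector's smooth aluminium barrel, 110 mm from the nozzle tip; the barrel is 19 mm across from 58 to 136 mm.
- injector_blue_cap (a point): Centre of the cap end of the blue-capped injector, 158 mm from its nozzle tip.
- injector_yellow: Yellow-capped injector, same shape, origin and axes, in the other bore; it stays there.
- rest: Sloping drain rest, fixed: grey drip tray 150 (x) x 96 (y) x 14 mm with two aluminium V cradles on a bar; an injector lies in them at 45 degrees. Origin: centre of the underside; +x is downhill, away from the robot; z up. The lying injector's axis is in the rest's xz plane, nozzle down to +x. Its barrel beyond 83 mm from the tip, and its cap, stand clear of the rest.
- rest_gap (a point): Where the centre of the lying injector's flange (55 mm from the tip) is: rest frame x 0, z 75 mm. The flange hangs in the 15 mm gap between the lower cradle, which carries the stem and stops the flange from sliding down (1 mm play), and the upper one, which carries the barrel from 66 to 83 mm from the tip: so lower it in about 4 mm uphill. The 90-degree V is about 33 mm wide at the top.
- rest_nozzle (a point): Where the nozzle tip of the lying injector is: rest frame x +38.9 mm, z 36.1 mm.
- rest_head (a point): Where the centre of the cap end of the lying injector is: rest frame x -72.8 mm, z 147.8 mm.

How it is judged:
By the outcome, as a careful person would: the job done as asked, in the order asked, and still so for the second after the job is handed in, with the robot touching nothing.
It also fails if it takes over 72 s, if anything falls off the work surface, if the arm or the gripper's body presses on something with over 40 N, if the wrist force passes 120 N, or if a joint passes its speed limit or range.

ROBOT

A 6-joint arm with a two-finger parallel gripper is mounted at the origin on a cart in front of the work surface, level with it; the furniture and walls round the work are solid. World frame = base frame: x ahead of the robot, y to its left, z up, the work surface at z = 0. Lengths are in m, angles in rad, forces in N, time in s.
With the tool pointing down it reaches from about 0.35 to 1 m from the base axis. Payload 7.1 kg.
Tool frame: the origin (TCP) lies on the centre line of the jaws, within the pads' length; the fingertips stand 22 mm ahead of it and the grasp point (between the pads) lies 3 mm ahead of it (ctrl.tips_ahead is the distance from the TCP to the fingertips, in m); z points along the fingers, y is the line along which they close (so a half turn about z gives the same grasp; the last joint's range is limited). The gripper opens to 85 mm and grips with 20 to 120 N. Pads are 22 mm wide; open, the fingers measure 114 mm over their backs; the gripper's body (76 mm by 85 mm) begins 54 mm behind the grasp point. The pads swing forward as they close: fully open they stand 13 mm farther back than shut.
Start: joints at [-1.198, 0.423, 1.63, -0, 1.089, -0.019], TCP at [0.239, -0.578, 0.253] pointing down, gripper open.
Joint ranges: [-3, 3], [-0.9, 2.11], [0.09, 2.58], [-1.31, 4.45], [0.11, 2.69], [-2.54, 2.54]. Speed limits (rad/s): [2.39, 2.39, 3.01, 3.14, 3.14, 3.14].

INTERFACE

Orientations are given as a unit quaternion [w, x, y, z].
In Python, from bench import ctrl, imaging, readout gives the robot as it stands (ctrl), with the cameras (imaging) and the readings (readout).
- The arm moves only by the tool send_path, called after "Request:" by a JSON object that holds its "name" and its "arguments", one argument or row to a line. Schema: {"type":"object","properties":{"motion":{"type":"array","items":{"type":"object","properties":{"aperture":{"type":"number"},"tx":{"type":"number"},"ty":{"type":"number"},"tz":{"type":"number"},"twist":{"type":"number"}},"additionalProperties":false,"required":["aperture"]},"minItems":1,"maxItems":20},"clamp_n":{"type":"number"},"only":{"type":"string"},"quiet":{"type":"boolean"},"lines":{"type":"string"}},"required":["motion"],"additionalProperties":false}. motion is a list of rows, 1 to 20 of them, each an object with the fields aperture (the finger opening in m), tx, ty, tz (the shift in m), twist (a turn about the tool's z in rad); a field left out counts as zero (the opening has to be given); each row shifts and turns the commanded pose from where the row before left it, along the tool's axes as they then stand; what a row does not reach is not made up. A row lasts 1/12 s, in which the tool goes at most 0.0417 m and 0.125 rad, less where a joint would pass 70% of its speed; a pose out of reach is approached as far as the arm can. The fingers move at their own pace and stop on an object; clamp_n is the grip in N (left out, the last holds). Time passes only in rows, so rows that do not move let the fingers close. The tool returns the time, the measured TCP pose, the force, the opening and the grip force at its end. only (a regular expression) keeps the lines of the reply that match it, lines (a string "A,B") keeps lines A to B, and quiet returns only ok. Input that does not fit is refused with a message, and nothing moves.
- readout.observe(): the state, without advancing time (a new reading comes with each control period).
- imaging.camera(name): name is "scene" or "top"; returns a dict with "color" (480x640x3 uint8, blue, green, red), "fov_y" (degrees; the focal length in pixels is half the picture's height over the tangent of half this angle, whatever the lens; pixels are square), "cx", "cy" (the principal point, pixels), "cam_to_world" (4x4, takes a point from camera to world coordinates). Camera axes: x right, y down, z forward; pixel columns grow to the right and rows downward; lengths in m; the calibration is good to about 2 mm. A picture is of the moment at which its call begins. There is no depth.
- ctrl.finish_job(): hands the job in; it is judged then, once.
The state is a dict: "time_s": time; "qpos": joint angles; "dq": joint speeds; "tau": joint torques, N m; "eef_pos": TCP position; "tool_rot": TCP orientation; "contact_force": force on the tool from outside, world axes, zero at the start; "wrist_torque": the same for the moment, N m; "grip_width": finger opening in m; "finger_force": force on a finger pad.
Only numpy, scipy, OpenCV 4.12 (cv2) and the standard library are available. Lean on these libraries where they do the work, as an engineer would, in place of code of your own. Each camera call takes 0.05 s, during which the arm holds its last target. There are 200 camera calls.

## Working session

There is one attempt and no reset: what is moved stays moved. The work goes in short steps, Python scripts to look and compute and a tool call to move; the robot and the scene stay as the last step left them, time stands still between calls to the robot, and variables do not carry over. Pictures are saved under pics/ and viewed, at most 10 in all, crops included, and the job is handed in when it is done.

```bash
ls; mkdir -p pics; python3 - <<'E'
from bench import ctrl, imaging, readout
import cv2,json
for n in ("scene","top"):
    c=imaging.camera(n); cv2.imwrite(f"pics/{n}0.png",c["color"]); print(n,c["fov_y"],c["cx"],c["cy"],c["cam_to_world"])
print(readout.observe())
E
```

```text
bench.py
pics
scene 51.59617094297628 316.6858419378204 246.93658640521323 [[-0.96964595 -0.19122141  0.15238472  0.45452491]
 [-0.24408758  0.72023258 -0.64937377  0.57227948]
 [ 0.01442173 -0.66685786 -0.74504537  0.75304013]
 [ 0.          0.          0.          1.        ]]
top 44.54125271800684 321.35030098751 248.5327268211007 [[-0.01493036 -0.99850785  0.05252772  0.53449216]
 [-0.99976108  0.01574661  0.01516003  0.01179246]
 [-0.01596454 -0.05228883 -0.99850439  1.09043646]
 [ 0.          0.          0.          1.        ]]
{'time_s': 0.1, 'qpos': array([-1.19797750e+00,  4.23814702e-01,  1.63062001e+00,  1.26095669e-05,
        1.08860671e+00, -1.90061983e-02]), 'dq': array([ 3.27282230e-04, -3.31335952e-05, -1.36945250e-03, -5.93256421e-04,
        8.27853447e-04,  6.74587384e-04]), 'tau': array([ 5.28221153e-04, -5.58427513e+01, -2.82444173e+01, -1.42867205e-05,
        2.95894453e-03, -8.75008652e-06]), 'eef_pos': array([ 0.23852325, -0.57718378,  0.25258948]), 'tool_rot': array([-7.14060007e-04,  9.80870759e-01,  1.94658751e-01, -1.21983882e-04]), 'contact_force': array([-0.07545398,  0.86706854, -0.43028328]), 'wrist_torque': array([ 0.02661074, -0.07806897,  0.01838014]), 'finger_force': 0.0, 'grip_width': 0.08543234841669156}
```

View pics/scene0.png

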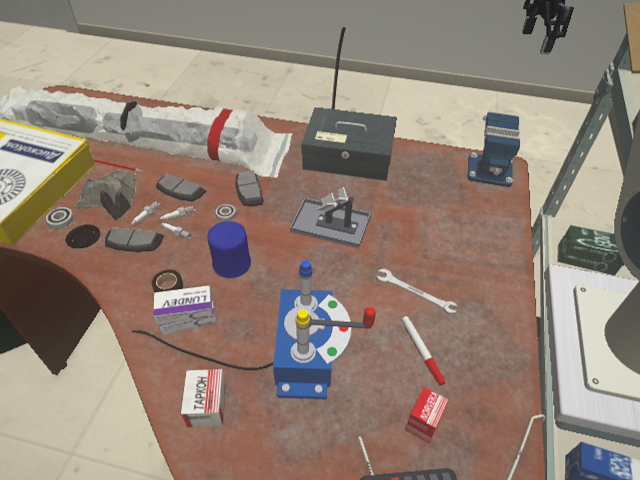

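View pics/top0.png

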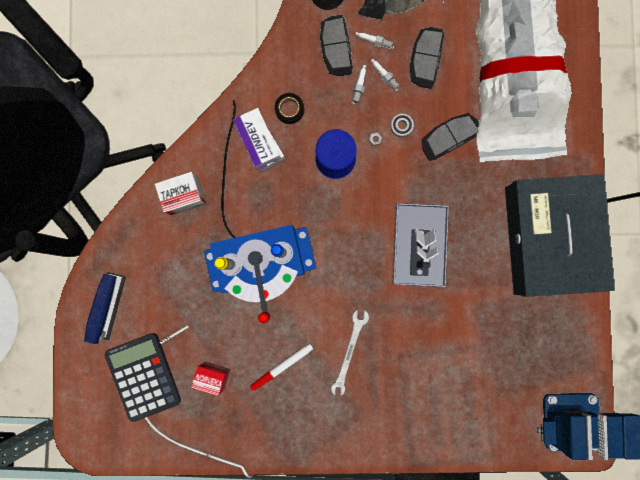

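Scene: lever on the red dot; the blue cap is in the right bore. Top view: blue cap (277,251), yellow (221,263), green dots (237,290) and (287,279), knob (264,318), tray spanning about (394–449, 205–287).

```bash
cat > h.py <<'E'
import numpy as np,cv2
from bench import ctrl, imaging, readout
from scipy.spatial.transform import Rotation as R
def ray(c,p):
    f=240/np.tan(np.radians(c["fov_y"]/2)); M=np.array(c["cam_to_world"])
    d=M[:3,:3]@np.array([(p[0]-c["cx"])/f,(p[1]-c["cy"])/f,1]); return M[:3,3],d/np.linalg.norm(d)
def plane(c,p,z):
    o,d=ray(c,p); return o+d*(z-o[2])/d[2]
def tri(a,p,b,q):
    o1,d1=ray(a,p);o2,d2=ray(b,q)
    s=np.linalg.lstsq(np.c_[d1,-d2],o2-o1,rcond=None)[0]
    A,B=o1+d1*s[0],o2+d2*s[1]; return (A+B)/2,np.linalg.norm(A-B)
def blobs(c,lo,hi,roi,amin=15):
    x0,y0,x1,y1=roi; h=cv2.cvtColor(c["color"],cv2.COLOR_BGR2HSV)[y0:y1,x0:x1]
    m=cv2.inRange(h,lo,hi); n,l,s,ce=cv2.connectedComponentsWithStats(m)
    return [(ce[i]+[x0,y0],s[i,4],s[i,:4]+[x0,y0,0,0]) for i in range(1,n) if s[i,4]>=amin]
def tool():
    o=readout.observe(); q=o["tool_rot"]; return o,np.array(o["eef_pos"]),R.from_quat([q[1],q[2],q[3],q[0]])
E
python3 - <<'E'
from h import *
t=imaging.camera("top"); s=imaging.camera("scene")
for nm,c,roi in(("top",t,(195,215,325,330)),("scene",s,(270,255,385,400))):
    for k,lo,hi in(("green",(45,80,40),(85,255,255)),("red",(0,150,90),(6,255,255)),("yel",(22,120,120),(34,255,255)),("blue",(100,100,40),(125,255,255))):
        for b in blobs(c,lo,hi,roi): print(nm,k,b[0].round(1),b[1],b[2], plane(c,b[0],.06).round(4))
# tray
h=cv2.cvtColor(t["color"],cv2.COLOR_BGR2HSV)[190:300,380:465]
m=cv2.inRange(h,(0,0,0),(180,255,255))&cv2.inRange(h,(85,0,60),(135,120,255))
m=cv2.morphologyEx(m,cv2.MORPH_CLOSE,np.ones((9,9)))
cs=max(cv2.findContours(m,0,1)[0],key=cv2.contourArea); r=cv2.minAreaRect(cs); bp=cv2.boxPoints(r)+[380,190]
print(r,bp); print([plane(t,p,.014).round(4) for p in bp], plane(t,bp.mean(0),.014))
a=cv2.resize(t["color"][195:335,195:460],None,fx=3,fy=3,interpolation=cv2.INTER_CUBIC); cv2.imwrite("pics/t1.png",a)
b=cv2.resize(s["color"][170:400,270:400],None,fx=2.6,fy=2.6,interpolation=cv2.INTER_CUBIC); cv2.imwrite("pics/s1.png",b)
E
```

```text
top green [286.7 277.6] 60 [283 274   9   9] [0.5384 0.0891 0.06  ]
top green [236.3 289.1] 63 [232 285   9   9] [0.5196 0.178  0.06  ]
top red [265.5 293.4] 25 [264 290   4   8] [0.5113 0.1268 0.06  ]
top red [263.2 317.6] 91 [258 313  12  10] [0.4692 0.1311 0.06  ]
top yel [220.9 262.7] 129 [215 257  13  13] [0.5665 0.2049 0.06  ]
top blue [261.1 253.2] 2719 [204 225 112  68] [0.5821 0.1338 0.06  ]
top blue [270.3 271.4] 259 [261 261  21  23] [0.5498 0.1178 0.06  ]
scene green [332.1 304. ] 50 [328 301   9   7] [0.5392 0.0877 0.06  ]
scene green [331.6 351.2] 67 [327 347  10   9] [0.5197 0.1762 0.06  ]
scene red [369.6 315.7] 134 [365 307  10  20] [0.4733 0.0949 0.06  ]
scene red [343.3 328.3] 30 [339 327   9   4] [0.5107 0.1302 0.06  ]
scene yel [302.4 318.4] 192 [296 310  14  17] [0.5803 0.1286 0.06  ]
scene blue [305.4 268.6] 162 [300 260  12  17] [0.6032 0.0242 0.06  ]
scene blue [296.6 360. ] 2844 [273 290  59 109] [0.5688 0.2051 0.06  ]
scene blue [320.7 294.9] 148 [312 291  20  13] [0.5625 0.0741 0.06  ]
scene blue [321.6 313.5] 118 [314 306  17  15] [0.5518 0.111  0.06  ]
scene blue [320.7 336.6] 296 [309 326  23  22] [0.5426 0.1548 0.06  ]
((40.27555847167969, 54.61102294921875), (52.39810562133789, 80.97525024414062), 2.2906100749969482) [[392.47923088 284.01917267]
 [395.71565056 203.10862541]
 [448.07188416 205.20287323]
 [444.83546448 286.11341858]]
[array([ 0.524 , -0.1011,  0.014 ]), array([ 0.6728, -0.1102,  0.014 ]), array([ 0.6673, -0.2063,  0.014 ]), array([ 0.5188, -0.1965,  0.014 ])] [ 0.59546285 -0.15352516  0.014     ]
```

View pics/t1.png

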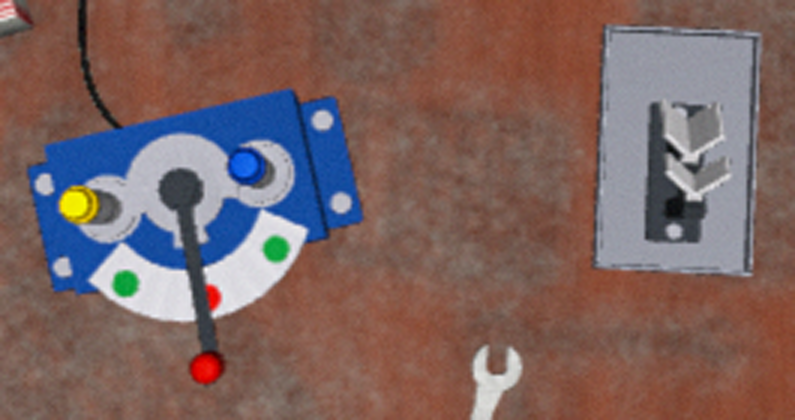

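View pics/s1.png

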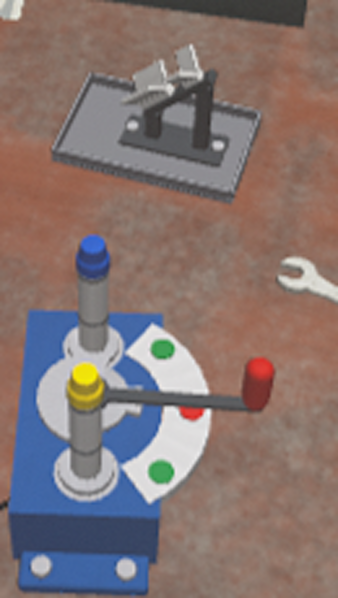

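Crops confirm the layout: blue in the right bore, lever near red. The lower cradle's V is at crop px (690,147) and the upper at (697,192). Next I cross-check the poses.

```bash
cat >> h.py <<'E'
YS=.213; S=np.array([.5733,.1426]); YR=-.06; RC=np.array([.5955,-.1535])
def fr(o,yaw,p):
    c,s=np.cos(yaw),np.sin(yaw); return np.array([o[0]+c*p[0]-s*p[1],o[1]+s*p[0]+c*p[1],p[2]])
def proj(c,P):
    M=np.linalg.inv(c["cam_to_world"]); q=M[:3,:3]@P+M[:3,3]; f=240/np.tan(np.radians(c["fov_y"]/2))
    return np.array([c["cx"]+f*q[0]/q[2],c["cy"]+f*q[1]/q[2]])
def go(P,yaw=None):
    "tool-axis shift from present TCP to world P and turn to bring tool x to yaw"
    o,p,r=tool(); x=r.as_matrix()[:,0]; y0=np.arctan2(x[1],x[0])
    print("tcp",p.round(4),"yaw",round(y0,4),"shift",r.inv().apply(P-p).round(4),"turn",None if yaw is None else round(y0-yaw,3))
E
python3 - <<'E'
from h import *
t=imaging.camera("top"); s=imaging.camera("scene")
print("yel",tri(t,(220.9,262.7),s,(302.4,318.4)),fr(S,YS,(0,.046,.158)))
b=blobs(t,(103,170,60),(118,255,255),(268,240,285,262)); print(b)
for z in(.160,):print("blue",plane(t,(276.5,250.5),z), tri(t,(276.5,250.5),s,(305.4,268.6)),fr(S,YS,(0,-.046,z)))
print("knob",tri(t,(263.2,317.6),s,(369.6,315.7)),fr(S,YS,(-.102,0,.104)))
print("knobtop",plane(t,(263.2,317.6),.116))
q=.7071
def ax(sv,v,y): return fr(RC,YR,(.0389-q*sv+q*v,y,.0361+q*sv+q*v))
for sv in(34,51,66,83):
  for v,y in((-.0125,0),(.004,.0165),(.004,-.0165)):
    P=ax(sv/1000,v,y); a=proj(t,P);c=proj(s,P); print(sv,y,"topcrop",((a-[195,195])*3).round(),"scene crop",((c-[270,170])*2.6).round())
v=[plane(s,p,z) for p,z in (((502,118),.15),)]; print(v,tri(t,(600,412),s,(502,118)))
cv2.imwrite("pics/r2.png",np.hstack([cv2.resize(t["color"][215:290,385:455],None,fx=5.5,fy=5.5,interpolation=cv2.INTER_CUBIC)[:400,:385],cv2.resize(s["color"][180:250,285:375],None,fx=4.4,fy=4.4,interpolation=cv2.INTER_CUBIC)[:308].copy() if 0 else cv2.copyMakeBorder(cv2.resize(s["color"][180:250,285:375],None,fx=4.4,fy=4.4,interpolation=cv2.INTER_CUBIC),0,92,0,0,0)]))
E
```

```text
yel (array([0.56360429, 0.18766402, 0.15225754]), np.float64(1.8804926657680546e-05)) [0.56357592 0.18756045 0.158     ]
[(array([275.55491329, 247.32369942]), np.int32(173), array([268, 240,  17,  17]))]
blue [0.5814296 0.0973554 0.16     ] (array([0.58242697, 0.09808429, 0.15346292]), np.float64(0.001356407884125242)) [0.58302408 0.09763955 0.16      ]
knob (array([0.47198005, 0.12597277, 0.10498211]), np.float64(7.805790928575471e-05)) [0.47360508 0.12103791 0.104     ]
knobtop [0.47264054 0.12469209 0.116     ]
34 0 topcrop [686. 135.] scene crop [153.  94.]
34 0.0165 topcrop [661. 112.] scene crop [133.  94.]
34 -0.0165 topcrop [718. 115.] scene crop [145.  67.]
51 0 topcrop [688. 154.] scene crop [168.  87.]
51 0.0165 topcrop [664. 131.] scene crop [148.  86.]
51 -0.0165 topcrop [721. 134.] scene crop [160.  59.]
66 0 topcrop [691. 171.] scene crop [182.  80.]
66 0.0165 topcrop [666. 149.] scene crop [162.  79.]
66 -0.0165 topcrop [724. 151.] scene crop [174.  51.]
83 0 topcrop [693. 191.] scene crop [198.  71.]
83 0.0165 topcrop [668. 169.] scene crop [178.  71.]
83 -0.0165 topcrop [727. 171.] scene crop [189.  43.]
[array([ 0.28434521, -0.41507941,  0.15      ])] (array([ 0.30237166, -0.40856507,  0.15095007]), np.float64(0.03429864507049837))
```

View pics/r2.png

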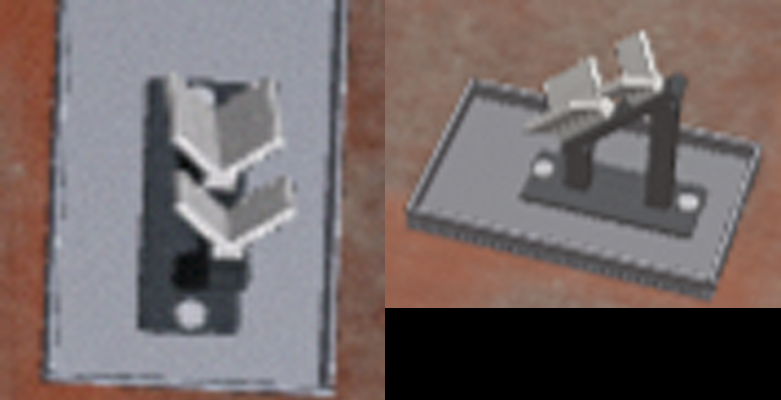

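```bash
sed -i 's/RC=np.array(.*/RC=np.array([.594,-.1545])/' h.py; python3 -c "
from h import *
go(np.array([.472,.1255,.20]),.173)"
```

```text
tcp [ 0.2386 -0.5775  0.253 ] yaw 0.3918 shift [ 0.4841 -0.5606  0.0533] turn 0.219
```

Request:
{"name": "send_path", "arguments": {
  "motion": [
    {"aperture":0.085, "tx":0.024, "ty":-0.028},
    {"aperture":0.085, "tx":0.024, "ty":-0.028},
    {"aperture":0.085, "tx":0.024, "ty":-0.028},
    {"aperture":0.085, "tx":0.024, "ty":-0.028},
    {"aperture":0.085, "tx":0.024, "ty":-0.028},
    {"aperture":0.085, "tx":0.024, "ty":-0.028},
    {"aperture":0.085, "tx":0.024, "ty":-0.028},
    {"aperture":0.085, "tx":0.024, "ty":-0.028},
    {"aperture":0.085, "tx":0.024, "ty":-0.028},
    {"aperture":0.085, "tx":0.024, "ty":-0.028},
    {"aperture":0.085, "tx":0.024, "ty":-0.028},
    {"aperture":0.085, "tx":0.024, "ty":-0.028},
    {"aperture":0.085, "tx":0.024, "ty":-0.028},
    {"aperture":0.085, "tx":0.024, "ty":-0.028},
    {"aperture":0.085, "tx":0.024, "ty":-0.028},
    {"aperture":0.085, "tx":0.024, "ty":-0.028},
    {"aperture":0.085, "tx":0.024, "ty":-0.028},
    {"aperture":0.085, "tx":0.024, "ty":-0.028},
    {"aperture":0.06, "tx":0.024, "ty":-0.028, "twist":0.11},
    {"aperture":0.045, "tx":0.024, "ty":-0.028, "twist":0.11}
  ],
  "clamp_n": 20
}}

```text
time_s: 1.97
eef_pos: [0.472, 0.1238, 0.2534]
tool_rot: [0.0, 0.996, 0.084, -0.0]
contact_force: [0.4, -0.5, -0.6]
grip_width: 0.0635
finger_force: 0.0
```

```bash
python3 -c "
from h import *
go(np.array([.472,.1255,.20]),.173);go(np.array([.472,.1255,.107]),.173)"
```

```text
tcp [0.472  0.1238 0.2534] yaw 0.1675 shift [ 0.0003 -0.0016  0.0534] turn -0.006
tcp [0.472  0.1238 0.2534] yaw 0.1675 shift [ 0.0003 -0.0016  0.1464] turn -0.006
```

Request:
{"name": "send_path", "arguments": {
  "motion": [
    {"aperture":0.045, "ty":-0.0016, "tz":0.03},
    {"aperture":0.045, "tz":0.03},
    {"aperture":0.045, "tz":0.03},
    {"aperture":0.045, "tz":0.03},
    {"aperture":0.045, "tz":0.026},
    {"aperture":0.045},
    {"aperture":0.01},
    {"aperture":0.01},
    {"aperture":0.01},
    {"aperture":0.01},
    {"aperture":0.01}
  ],
  "clamp_n": 20
}}

```text
time_s: 2.88
eef_pos: [0.4729, 0.1235, 0.1087]
tool_rot: [-0.0, 0.996, 0.086, 0.001]
contact_force: [-0.8, 0.0, 2.3]
grip_width: 0.0172
finger_force: 21.3
```

```bash
python3 -c "
from h import *
o,p,r=tool(); d=p[:2]-S; print('lever',np.pi+YS-np.arctan2(d[1],d[0])%(2*np.pi),np.hypot(*d))
for a in (-.2,-.4,-.6,-.8):
  go(fr(S,YS,(-.102*np.cos(a),.102*np.sin(a),.107)),YS-a)"
```

```text
lever 0.025435901895966673 0.10219379114779166
tcp [0.4729 0.1235 0.1087] yaw 0.1717 shift [0.0031 0.0228 0.0017] turn -0.241
tcp [0.4729 0.1235 0.1087] yaw 0.1717 shift [0.0099 0.0419 0.0017] turn -0.441
tcp [0.4729 0.1235 0.1087] yaw 0.1717 shift [0.0204 0.0594 0.0017] turn -0.641
tcp [0.4729 0.1235 0.1087] yaw 0.1717 shift [0.0342 0.0744 0.0018] turn -0.841
```

Request:
{"name": "send_path", "arguments": {
  "motion": [
    {"aperture":0.01, "tx":0.0005, "ty":0.0103, "twist":-0.101},
    {"aperture":0.01, "tx":0.0005, "ty":0.0103, "twist":-0.101},
    {"aperture":0.01, "tx":0.0005, "ty":0.0103, "twist":-0.101},
    {"aperture":0.01, "tx":0.0005, "ty":0.0103, "twist":-0.101},
    {"aperture":0.01, "tx":0.0005, "ty":0.0103, "twist":-0.101},
    {"aperture":0.01, "tx":0.0005, "ty":0.0103, "twist":-0.101},
    {"aperture":0.01, "tx":0.0005, "ty":0.0103, "twist":-0.101},
    {"aperture":0.01, "tx":0.0005, "ty":0.0103, "twist":-0.101},
    {"aperture":0.01},
    {"aperture":0.01}
  ]
}}

```text
time_s: 3.72
eef_pos: [0.5185, 0.0567, 0.1088]
tool_rot: [0.001, 0.883, 0.47, 0.003]
contact_force: [4.4, 7.8, -2.7]
grip_width: 0.0169
finger_force: 20.9
```

```bash
python3 -c "
from h import *
o,p,r=tool(); d=p[:2]-S; print('lever',np.pi+YS-np.arctan2(d[1],d[0])%(2*np.pi),np.hypot(*d))
go(fr(S,YS,(-.102*np.cos(.785),-.102*np.sin(.785),.107)),YS+.785)"
```

```text
lever -0.7896410898356043 0.10190339199631186
tcp [0.5185 0.0567 0.1088] yaw 0.9792 shift [-0.0001 -0.0005  0.0017] turn -0.019
```

Request:
{"name": "send_path", "arguments": {
  "motion": [
    {"aperture":0.045},
    {"aperture":0.045},
    {"aperture":0.045},
    {"aperture":0.045, "tz":-0.03},
    {"aperture":0.045, "tz":-0.035},
    {"aperture":0.045, "tz":-0.035},
    {"aperture":0.045, "tz":-0.035},
    {"aperture":0.045, "tz":-0.01, "twist":0.12},
    {"aperture":0.045, "twist":0.12},
    {"aperture":0.045, "twist":0.12},
    {"aperture":0.045, "twist":0.12},
    {"aperture":0.045, "twist":0.12},
    {"aperture":0.045, "twist":0.12},
    {"aperture":0.045, "twist":0.12},
    {"aperture":0.045, "twist":0.12},
    {"aperture":0.045, "twist":0.08},
    {"aperture":0.045}
  ]
}}

```text
time_s: 5.13
eef_pos: [0.5152, 0.0558, 0.2524]
tool_rot: [0.0, 1.0, -0.032, -0.0]
contact_force: [0.4, -1.1, 0.2]
grip_width: 0.045
finger_force: 0.0
```

```bash
python3 - <<'E'
from h import *
go(np.array([.5826,.0977,.25]),-.06)
t=imaging.camera("top"); s=imaging.camera("scene")
for nm,c,roi in(("top",t,(195,215,325,330)),("scene",s,(270,255,385,400))):
    for b in blobs(c,(0,150,90),(6,255,255),roi,8): print(nm,b[0].round(1),b[1],plane(c,b[0],.1).round(4))
print(fr(S,YS,(-.102*np.cos(.785),-.102*np.sin(.785),.104)))
E
```

```text
tcp [0.5152 0.0558 0.2524] yaw -0.0631 shift [ 0.0646 -0.0461  0.0024] turn -0.003
scene [349.  277.2] 158 [0.519  0.0553 0.1   ]
scene [343.4 327. ] 50 [0.5077 0.1534 0.1   ]
[0.51801762 0.05688035 0.104     ]
```

Request:
{"name": "send_path", "arguments": {
  "motion": [
    {"aperture":0.045, "tx":0.0325, "ty":-0.023},
    {"aperture":0.045, "tx":0.0325, "ty":-0.023},
    {"aperture":0.045},
    {"aperture":0.045, "tz":0.033},
    {"aperture":0.045, "tz":0.033},
    {"aperture":0.045, "tz":0.033},
    {"aperture":0.045, "tz":0.032},
    {"aperture":0.045},
    {"aperture":0.01},
    {"aperture":0.01},
    {"aperture":0.01},
    {"aperture":0.01},
    {"aperture":0.01}
  ],
  "clamp_n": 35
}}

```text
time_s: 6.32
eef_pos: [0.5841, 0.098, 0.123]
tool_rot: [-0.0, 1.0, -0.03, 0.001]
contact_force: [0.2, -0.6, 5.5]
grip_width: 0.0168
finger_force: 34.5
```

```bash
python3 -c "
from h import *
go(np.array([.5826,.0977,.121]),-.06)"
```

```text
tcp [0.5841 0.098  0.123 ] yaw -0.0599 shift [-0.0015  0.0004  0.002 ] turn 0.0
```

Request:
{"name": "send_path", "arguments": {
  "motion": [
    {"aperture":0.01, "tz":-0.005},
    {"aperture":0.01, "tz":-0.01},
    {"aperture":0.01, "tz":-0.01},
    {"aperture":0.01}
  ]
}}

```text
time_s: 6.65
eef_pos: [0.5846, 0.0981, 0.149]
tool_rot: [-0.0, 1.0, -0.03, 0.002]
contact_force: [0.7, -0.0, -1.1]
grip_width: 0.0168
finger_force: 34.2
```

Free. Lift on, and take it above the rest (rest frame x +36).

Request:
{"name": "send_path", "arguments": {
  "motion": [
    {"aperture":0.01, "tz":-0.025},
    {"aperture":0.01, "tz":-0.03},
    {"aperture":0.01, "tz":-0.03},
    {"aperture":0.01, "tz":-0.02},
    {"aperture":0.01}
  ]
}}

```text
time_s: 7.07
eef_pos: [0.5858, 0.0983, 0.2566]
tool_rot: [-0.001, 1.0, -0.03, 0.004]
contact_force: [0.7, -0.3, -1.4]
grip_width: 0.0169
finger_force: 34.3
```

```bash
python3 - <<'E'
from h import *
go(fr(RC,YR,(.036,0,.25)),YR)
t=imaging.camera("top"); s=imaging.camera("scene")
c=s; cv2.imwrite("pics/s3.png",cv2.resize(c["color"][190:390,240:400],None,fx=3,fy=3))
E
```

```text
tcp [0.5858 0.0983 0.2566] yaw -0.0601 shift [0.0593 0.2519 0.0067] turn -0.0
```

View pics/s3.png

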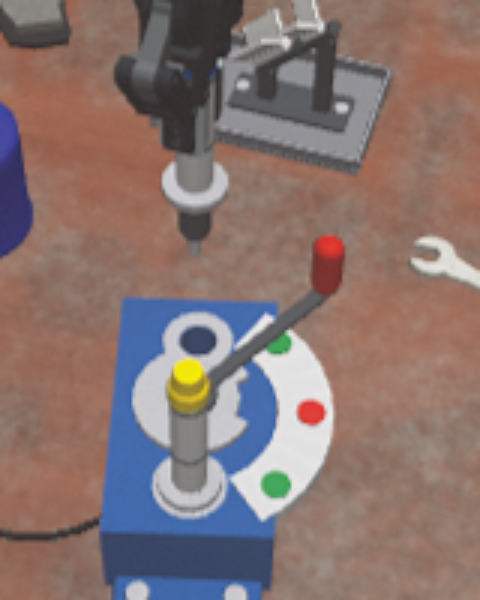

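Request:
{"name": "send_path", "arguments": {
  "motion": [
    {"aperture":0.01, "tx":0.0074, "ty":0.0315},
    {"aperture":0.01, "tx":0.0074, "ty":0.0315},
    {"aperture":0.01, "tx":0.0074, "ty":0.0315},
    {"aperture":0.01, "tx":0.0074, "ty":0.0315},
    {"aperture":0.01, "tx":0.0074, "ty":0.0315},
    {"aperture":0.01, "tx":0.0074, "ty":0.0315},
    {"aperture":0.01, "tx":0.0074, "ty":0.0315},
    {"aperture":0.01, "tx":0.0074, "ty":0.0315},
    {"aperture":0.01},
    {"aperture":0.01}
  ]
}}

```text
time_s: 8.0
eef_pos: [0.6261, -0.1586, 0.249]
tool_rot: [-0.0, 0.999, -0.032, -0.002]
contact_force: [-0.4, 0.7, -1.6]
grip_width: 0.0172
finger_force: 34.7
```

```bash
python3 - <<'E'
from h import *
go(fr(RC,YR,(.036,0,.143)),YR)
t=imaging.camera("top"); s=imaging.camera("scene")
c=s; cv2.imwrite("pics/s4.png",cv2.resize(c["color"][120:260,270:400],None,fx=4,fy=4))
E
```

```text
tcp [ 0.6261 -0.1586  0.249 ] yaw -0.0632 shift [ 0.0041 -0.0021  0.106 ] turn -0.003
```

View pics/s4.png

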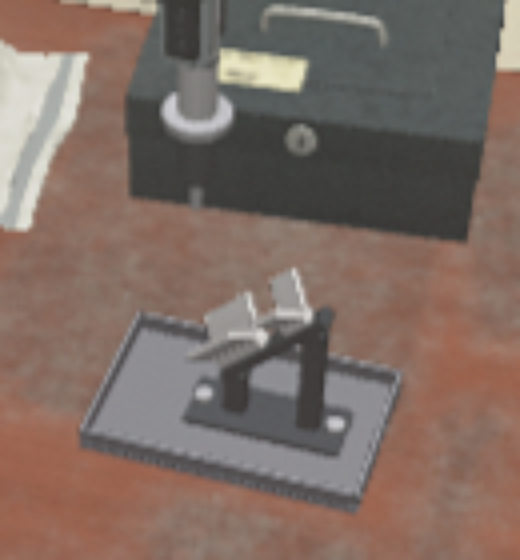

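Request:
{"name": "send_path", "arguments": {
  "motion": [
    {"aperture":0.01, "tx":0.004, "ty":-0.002},
    {"aperture":0.01, "tz":0.025},
    {"aperture":0.01, "tz":0.03},
    {"aperture":0.01, "tz":0.025},
    {"aperture":0.01, "tz":0.015},
    {"aperture":0.01, "tz":0.011},
    {"aperture":0.01}
  ],
  "clamp_n": 20
}}

```text
time_s: 8.68
eef_pos: [0.63, -0.1538, 0.1427]
tool_rot: [-0.001, 1.0, -0.029, -0.002]
contact_force: [0.3, 0.3, -0.7]
grip_width: 0.0172
finger_force: 34.7
```

```bash
python3 - <<'E'
from h import *
for x,z in((.036,.143),(.0267,.143),(.0146,.1425),(.0026,.1418),(-.021,.1344),(-.042,.120)): go(fr(RC,YR,(x,0,z)),YR)
E
```

```text
tcp [ 0.63   -0.1538  0.1427] yaw -0.0587 shift [ 0.0001  0.0028 -0.0003] turn 0.001
tcp [ 0.63   -0.1538  0.1427] yaw -0.0587 shift [-0.0092  0.0028 -0.0003] turn 0.001
tcp [ 0.63   -0.1538  0.1427] yaw -0.0587 shift [-0.0213  0.0028  0.0003] turn 0.001
tcp [ 0.63   -0.1538  0.1427] yaw -0.0587 shift [-0.0333  0.0028  0.001 ] turn 0.001
tcp [ 0.63   -0.1538  0.1427] yaw -0.0587 shift [-0.0569  0.0028  0.0085] turn 0.001
tcp [ 0.63   -0.1538  0.1427] yaw -0.0587 shift [-0.0778  0.0028  0.023 ] turn 0.001
```

Request:
{"name": "send_path", "arguments": {
  "motion": [
    {"aperture":0.01, "tx":-0.003, "ty":0.0028},
    {"aperture":0.01, "tx":-0.006},
    {"aperture":0.01, "tx":-0.006},
    {"aperture":0.01, "tx":-0.006},
    {"aperture":0.01, "tx":-0.006, "tz":0.0005},
    {"aperture":0.01, "tx":-0.006, "tz":0.0005},
    {"aperture":0.01}
  ],
  "clamp_n": 20
}}

```text
time_s: 9.27
eef_pos: [0.5989, -0.156, 0.1464]
tool_rot: [0.0, 1.0, -0.03, 0.002]
contact_force: [3.4, 2.6, 1.5]
grip_width: 0.0175
finger_force: 36.0
```

```bash
python3 - <<'E'
from h import *
for x,z in((.0026,.1418),(-.021,.1344),(-.042,.120)): go(fr(RC,YR,(x,0,z)),YR)
t=imaging.camera("top"); s=imaging.camera("scene")
a=cv2.resize(s["color"][140:250,280:380],None,fx=4,fy=4); b=cv2.resize(t["color"][190:300,380:470],None,fx=4,fy=4)
cv2.imwrite("pics/s5.png",np.hstack([a,b]))
E
```

```text
tcp [ 0.5989 -0.156   0.1464] yaw -0.0607 shift [-0.0024 -0.0012  0.0045] turn -0.001
tcp [ 0.5989 -0.156   0.1464] yaw -0.0607 shift [-0.026  -0.0012  0.0118] turn -0.001
tcp [ 0.5989 -0.156   0.1464] yaw -0.0607 shift [-0.0471 -0.0012  0.0261] turn -0.001
```

View pics/s5.png

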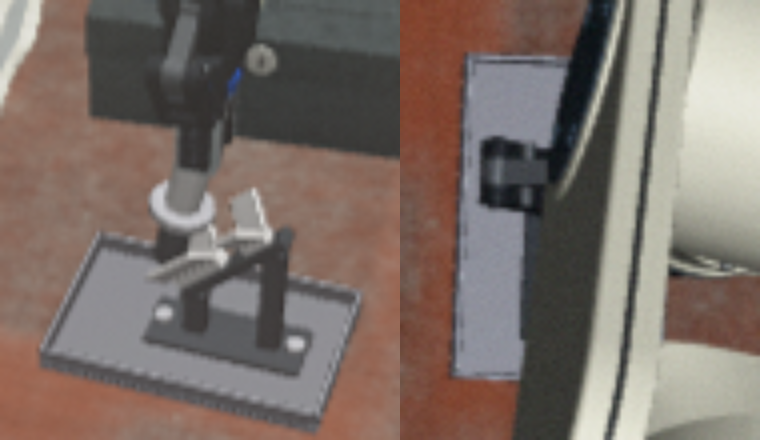

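The flange, at (182,205), is tilting the right way and the force is low. Continue the arc.

Request:
{"name": "send_path", "arguments": {
  "motion": [
    {"aperture":0.01, "tx":-0.005, "ty":-0.001, "tz":0.001},
    {"aperture":0.01, "tx":-0.005, "tz":0.002},
    {"aperture":0.01, "tx":-0.005, "tz":0.002},
    {"aperture":0.01, "tx":-0.005, "tz":0.002},
    {"aperture":0.01, "tx":-0.005, "tz":0.003},
    {"aperture":0.01}
  ],
  "clamp_n": 20
}}

```text
time_s: 9.87
eef_pos: [0.5737, -0.1535, 0.1358]
tool_rot: [-0.0, 1.0, -0.03, 0.001]
contact_force: [1.0, 4.3, 7.1]
grip_width: 0.0172
finger_force: 31.8
```

```bash
python3 - <<'E'
from h import *
for x,z in((-.021,.1344),(-.042,.120)): go(fr(RC,YR,(x,0,z)),YR)
E
```

```text
tcp [ 0.5737 -0.1535  0.1358] yaw -0.0602 shift [-0.0006 -0.0002  0.0014] turn -0.0
tcp [ 0.5737 -0.1535  0.1358] yaw -0.0602 shift [-0.0217 -0.0002  0.0157] turn -0.0
```

Request:
{"name": "send_path", "arguments": {
  "motion": [
    {"aperture":0.01, "tx":-0.0055, "tz":0.003},
    {"aperture":0.01, "tx":-0.0055, "tz":0.0035},
    {"aperture":0.01, "tx":-0.0055, "tz":0.0035},
    {"aperture":0.01, "tx":-0.005, "tz":0.0035},
    {"aperture":0.01}
  ],
  "clamp_n": 20
}}

```text
time_s: 10.28
eef_pos: [0.5509, -0.1522, 0.1208]
tool_rot: [-0.0, 1.0, -0.03, -0.0]
contact_force: [-0.0, 2.8, 1.1]
grip_width: 0.0172
finger_force: 28.2
```

```bash
python3 - <<'E'
from h import *
for x,z in((-.042,.120),(-.0403,.1183)): go(fr(RC,YR,(x,0,z)),YR)
t=imaging.camera("top"); s=imaging.camera("scene")
a=cv2.resize(s["color"][140:250,280:380],None,fx=5,fy=5)
cv2.imwrite("pics/s6.png",a)
E
```

```text
tcp [ 0.5509 -0.1522  0.1208] yaw -0.06 shift [ 0.0012 -0.0003  0.0008] turn -0.0
tcp [ 0.5509 -0.1522  0.1208] yaw -0.06 shift [ 0.0029 -0.0003  0.0025] turn -0.0
```

View pics/s6.png

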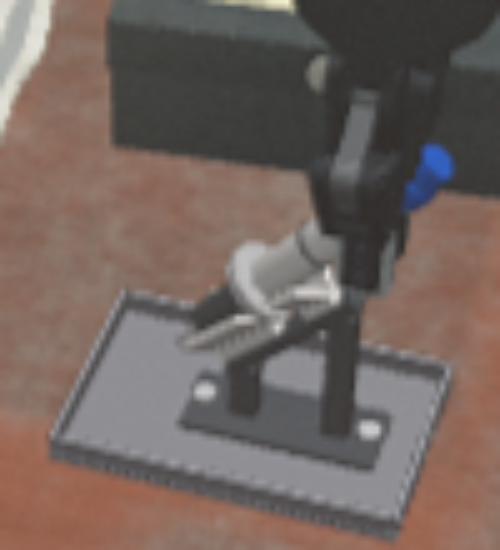

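```bash
python3 - <<'E'
from h import *
s=imaging.camera("scene"); q=.70711
A=lambda u,v,y=0: fr(RC,YR,(.0389-q*u+q*v,y,.0361+q*u+q*v))
f=lambda P:((proj(s,P)-[280,140])*5).round()
for off in (-.01,0,.01): print(off,"flange",f(A(.055+off,0)),"cap",f(A(.158+off,0)), "tip",f(A(off,0)))
for d in(.01,.02):print("v",d,"flange",f(A(.055,d)))
h=cv2.cvtColor(s["color"],cv2.COLOR_BGR2HSV)
for b in blobs(s,(105,150,60),(122,255,255),(355,160,380,190)): print("cap blob",(b[0]-[280,140])*5,b[1],b[2])
# bright, low-saturation flange
im=s["color"].copy()
a=cv2.resize(im[170:220,305:365],None,fx=10,fy=10,interpolation=cv2.INTER_CUBIC)
for P,col in((A(.055,0),(0,255,0)),(A(.055,.0,.017),(0,255,255)),(A(.055,0,-.017),(255,255,0)),(A(.055,.017),(0,0,255)),(A(.0,0),(0,128,255))):
    p=((proj(s,P)-[305,170])*10+5).astype(int); cv2.circle(a,tuple(int(v) for v in p),5,col,-1)
cv2.imwrite("pics/s7.png",a)
E
```

```text
-0.01 flange [246. 300.] cap [438. 200.] tip [155. 349.]
0 flange [264. 291.] cap [458. 189.] tip [171. 340.]
0.01 flange [282. 282.] cap [478. 178.] tip [187. 331.]
v 0.01 flange [248. 274.]
v 0.02 flange [231. 257.]
cap blob [428.36956522 166.52173913] 46 [361 169   9  11]
```

View pics/s7.png

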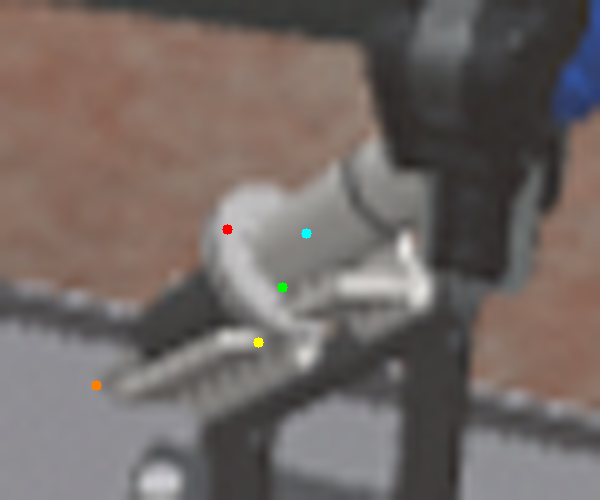

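The flange appears about 9 mm above its seat, so the barrel slid up in the pads. I lower it perpendicular to the slope in small steps, watching the force.

Request:
{"name": "send_path", "arguments": {
  "motion": [
    {"aperture":0.01, "tx":-0.002, "tz":0.0025},
    {"aperture":0.01, "tx":-0.002, "tz":0.0025},
    {"aperture":0.01}
  ],
  "clamp_n": 20
}}

```text
time_s: 10.68
eef_pos: [0.5475, -0.1522, 0.1154]
tool_rot: [0.0, 1.0, -0.03, -0.0]
contact_force: [1.7, 2.6, 0.3]
grip_width: 0.0173
finger_force: 28.7
```

Request:
{"name": "send_path", "arguments": {
  "motion": [
    {"aperture":0.01, "tx":-0.0015, "tz":0.002},
    {"aperture":0.01, "tx":-0.0015, "tz":0.002},
    {"aperture":0.01}
  ],
  "clamp_n": 20
}}

```text
time_s: 10.93
eef_pos: [0.5452, -0.152, 0.1119]
tool_rot: [0.0, 1.0, -0.03, 0.001]
contact_force: [2.4, 4.9, 6.2]
grip_width: 0.0173
finger_force: 29.3
```

```bash
python3 - <<'E'
from h import *
s=imaging.camera("scene")
for b in blobs(s,(105,150,60),(122,255,255),(355,160,380,195)): print("cap blob",(b[0]-[280,140])*5,b[1],b[2])
a=cv2.resize(s["color"][165:220,305:380],None,fx=8,fy=8,interpolation=cv2.INTER_CUBIC)
cv2.imwrite("pics/s8.png",a); go(fr(RC,YR,(-.042,0,.120)),YR)
E
```

```text
cap blob [444.55357143 194.55357143] 56 [364 175  10  10]
tcp [ 0.5453 -0.152   0.112 ] yaw -0.0604 shift [ 0.0068 -0.0004 -0.008 ] turn -0.0
```

View pics/s8.png

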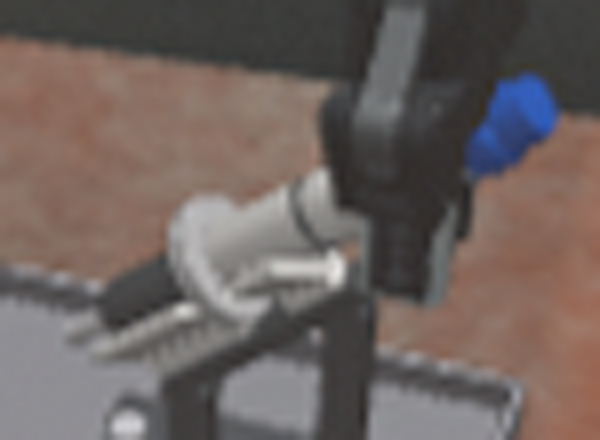

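Request:
{"name": "send_path", "arguments": {
  "motion": [
    {"aperture":0.01, "tx":-0.0015, "tz":-0.0015},
    {"aperture":0.01, "tx":-0.001, "tz":0.0015},
    {"aperture":0.01, "tx":-0.001, "tz":0.001},
    {"aperture":0.01}
  ],
  "clamp_n": 20
}}

```text
time_s: 11.32
eef_pos: [0.5422, -0.1519, 0.1112]
tool_rot: [0.0, 1.0, -0.03, 0.001]
contact_force: [2.8, 4.1, 5.8]
grip_width: 0.0171
finger_force: 29.6
```

Request:
{"name": "send_path", "arguments": {
  "motion": [
    {"aperture":0.02, "tx":0.001, "tz":0.001},
    {"aperture":0.02},
    {"aperture":0.022},
    {"aperture":0.025},
    {"aperture":0.03},
    {"aperture":0.035},
    {"aperture":0.045},
    {"aperture":0.045}
  ]
}}

```text
time_s: 11.98
eef_pos: [0.5423, -0.1519, 0.1098]
tool_rot: [0.0, 1.0, -0.03, -0.0]
contact_force: [-0.3, -0.3, -0.2]
grip_width: 0.045
finger_force: 0.0
```

```bash
python3 - <<'E'
from h import *
s=imaging.camera("scene")
for b in blobs(s,(105,150,60),(122,255,255),(355,160,385,200)): print("cap blob",(b[0]-[280,140])*5,b[1],b[2])
go(fr(RC,YR,(-.042,0,.22)),YR)
E
```

```text
cap blob [448.14814815 192.22222222] 27 [368 175   5   8]
tcp [ 0.5423 -0.1519  0.1098] yaw -0.0602 shift [ 0.0098 -0.0005 -0.1102] turn -0.0
```

I have now viewed 11 pictures, one over the limit of 10. From here I check by numbers only.

Request:
{"name": "send_path", "arguments": {
  "motion": [
    {"aperture":0.045, "tz":-0.01},
    {"aperture":0.045, "tz":-0.03},
    {"aperture":0.045, "tz":-0.035},
    {"aperture":0.045, "tz":-0.035},
    {"aperture":0.045, "tz":-0.03},
    {"aperture":0.045, "ty":-0.03},
    {"aperture":0.045, "ty":-0.04},
    {"aperture":0.045, "ty":-0.04},
    {"aperture":0.045, "ty":-0.04},
    {"aperture":0.045}
  ]
}}

```text
time_s: 12.87
eef_pos: [0.5514, 0.0034, 0.2509]
tool_rot: [-0.001, 1.0, -0.028, 0.001]
contact_force: [0.4, 0.4, 0.7]
grip_width: 0.0452
finger_force: 0.0
```

```bash
python3 - <<'E'
from h import *
t=imaging.camera("top");s=imaging.camera("scene"); q=.70711
A=lambda u,v=0,y=0: fr(RC,YR,(.0389-q*u+q*v,y,.0361+q*u+q*v))
pt=[];
for nm,c,roi in(("scene",s,(340,160,400,200)),("top",t,(395,230,455,290))):
    for b in blobs(c,(105,150,60),(122,255,255),roi,10): print(nm,b[0].round(1),b[1],b[2]); pt.append((b[1],b[0],nm))
    print("pred cap mid",proj(c,A(.147)).round(1),"end",proj(c,A(.158)).round(1))
g=lambda n:max(p for p in pt if p[2]==n)[1]
P,e=tri(s,g("scene"),t,g("top")); print("cap centre",P,e,"pred",A(.147))
o,p,r=tool(); go(fr(S,YS,(-.102*np.cos(.785),-.102*np.sin(.785),.25)),YS+.785)
E
```

```text
scene [365.6 179.7] 92 [360 175  13  11]
pred cap mid [367.2 180.1] end [371.6 177.8]
top [430.7 279.3] 158 [425 272  12  16]
pred cap mid [431.3 281.1] end [432. 286.]
cap centre [ 0.53202354 -0.14937508  0.1413902 ] 8.041176407598327e-05 pred [ 0.52907188 -0.15059963  0.14004517]
tcp [ 0.5513 -0.0007  0.2506] yaw -0.0569 shift [-0.0365 -0.0555  0.0006] turn -1.055
```

Cap centre is within 3 mm of the seated prediction, and the visible-surface bias accounts for most of that, so it is seated. Now the lever.

Request:
{"name": "send_path", "arguments": {
  "motion": [
    {"aperture":0.045, "tx":-0.0183, "ty":-0.0278},
    {"aperture":0.045, "tx":-0.0183, "ty":-0.0278},
    {"aperture":0.045, "twist":-0.117},
    {"aperture":0.045, "twist":-0.117},
    {"aperture":0.045, "twist":-0.117},
    {"aperture":0.045, "twist":-0.117},
    {"aperture":0.045, "twist":-0.117},
    {"aperture":0.045, "twist":-0.117},
    {"aperture":0.045, "twist":-0.117},
    {"aperture":0.045, "twist":-0.117},
    {"aperture":0.045, "twist":-0.117},
    {"aperture":0.045}
  ],
  "clamp_n": 20
}}

```text
time_s: 13.97
eef_pos: [0.5183, 0.0541, 0.2502]
tool_rot: [0.0, 0.879, 0.477, 0.0]
contact_force: [0.3, -0.5, -0.4]
grip_width: 0.0452
finger_force: 0.0
```

```bash
python3 -c "
from h import *
go(fr(S,YS,(-.102*np.cos(.785),-.102*np.sin(.785),.108)),YS+.785)"
```

```text
tcp [0.5183 0.0541 0.2502] yaw 0.9952 shift [ 0.0022 -0.0017  0.1422] turn -0.003
```

Request:
{"name": "send_path", "arguments": {
  "motion": [
    {"aperture":0.045, "tx":0.002, "ty":-0.0017, "tz":0.03},
    {"aperture":0.045, "tz":0.03},
    {"aperture":0.045, "tz":0.03},
    {"aperture":0.045, "tz":0.03},
    {"aperture":0.045, "tz":0.022},
    {"aperture":0.045},
    {"aperture":0.01},
    {"aperture":0.01},
    {"aperture":0.01},
    {"aperture":0.01},
    {"aperture":0.01}
  ],
  "clamp_n": 20
}}

```text
time_s: 14.88
eef_pos: [0.5188, 0.0579, 0.1093]
tool_rot: [0.001, 0.879, 0.476, 0.001]
contact_force: [-0.2, -3.7, 4.8]
grip_width: 0.0172
finger_force: 21.4
```

```bash
python3 -c "
from h import *
o,p,r=tool(); d=p[:2]-S; print('lever',np.pi+YS-np.arctan2(d[1],d[0])%(2*np.pi),np.hypot(*d))"
```

```text
lever -0.785731928029807 0.10073448415643746
```

Request:
{"name": "send_path", "arguments": {
  "motion": [
    {"aperture":0.01, "tx":0.0005, "ty":-0.01, "twist":0.0983},
    {"aperture":0.01, "tx":0.0005, "ty":-0.01, "twist":0.0983},
    {"aperture":0.01, "tx":0.0005, "ty":-0.01, "twist":0.0983},
    {"aperture":0.01, "tx":0.0005, "ty":-0.01, "twist":0.0983},
    {"aperture":0.01, "tx":0.0005, "ty":-0.01, "twist":0.0983},
    {"aperture":0.01, "tx":0.0005, "ty":-0.01, "twist":0.0983},
    {"aperture":0.01, "tx":0.0005, "ty":-0.01, "twist":0.0983},
    {"aperture":0.01, "tx":0.0005, "ty":-0.01, "twist":0.0983},
    {"aperture":0.01},
    {"aperture":0.01}
  ]
}}

```text
time_s: 15.72
eef_pos: [0.474, 0.1232, 0.1092]
tool_rot: [-0.0, 0.995, 0.103, 0.001]
contact_force: [-1.8, -2.7, 9.3]
grip_width: 0.0173
finger_force: 21.7
```

```bash
python3 -c "
from h import *
o,p,r=tool(); d=p[:2]-S; print('lever',np.pi+YS-np.arctan2(d[1],d[0])%(2*np.pi),np.hypot(*d))
go(fr(S,YS,(-.102,0,.109)),YS)"
```

```text
lever 0.01977871713011492 0.10119318929194064
tcp [0.474  0.1232 0.1092] yaw 0.206 shift [-0.0008  0.002   0.0002] turn -0.007
```

Fine-adjust by 2 mm, release and rise, then check.

Request:
{"name": "send_path", "arguments": {
  "motion": [
    {"aperture":0.01, "ty":0.002},
    {"aperture":0.01},
    {"aperture":0.01},
    {"aperture":0.045},
    {"aperture":0.045},
    {"aperture":0.045},
    {"aperture":0.045, "tz":-0.03},
    {"aperture":0.045, "tz":-0.035},
    {"aperture":0.045, "tz":-0.035},
    {"aperture":0.045, "tz":-0.035},
    {"aperture":0.045, "tx":-0.03, "tz":-0.02},
    {"aperture":0.045, "tx":-0.03},
    {"aperture":0.045}
  ]
}}

```text
time_s: 16.8
eef_pos: [0.4112, 0.1075, 0.2634]
tool_rot: [0.0, 0.995, 0.103, -0.001]
contact_force: [-0.5, 0.5, -0.9]
grip_width: 0.0446
finger_force: 0.0
```

```bash
python3 - <<'E'
from h import *
t=imaging.camera("top");s=imaging.camera("scene")
print([ (b[0].round(1),b[1]) for b in blobs(s,(0,150,90),(6,255,255),(270,255,385,400))],proj(s,fr(S,YS,(-.102,0,.104))),proj(s,fr(S,YS,(-.102,0,.0985))))
for b in blobs(s,(105,150,60),(122,255,255),(340,160,400,200),10)+blobs(t,(105,150,60),(122,255,255),(395,230,455,290),10): print("cap",b[0].round(1),b[1])
for b in blobs(s,(22,120,120),(34,255,255),(270,255,385,400)): print("yel",b[0].round(1),b[1])
E
```

```text
[(array([369.4, 313.3]), np.int32(147)), (array([343.4, 327.3]), np.int32(45))] [369.09546879 313.28853295] [368.7711374  315.26551467]
cap [365.6 179.6] 87
cap [430.7 279.3] 157
yel [302.4 318.4] 192
```

```bash
python3 -c "
from bench import ctrl, imaging, readout
print(ctrl.finish_job())"
```

```text
the job is handed in; nothing more can be done
None
```

I handed the job in at about 17 s: the blue-capped injector lies in the drain rest, the lever is back on the red dot and the yellow-capped injector is still in its bore, all checked by camera measurements; I viewed 11 pictures, one over your limit of 10.

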